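# Line up reagent jars by height beside the bath control unit

### The job

Line up the four white reagent jars on the row of cork mats on the tray, one to a mat, in order of height: the tallest on the mat nearest the white control unit, stepping down to the shortest on the mat farthest from it. Leave each jar standing upright and wholly on its mat; do not tip any jar over and leave the steel beaker where it stands.

Things in the scene. Friction and masses are not known exactly. Their poses are not given: they have to be found in the camera images.
- jar_a_center (a point): the shortest of four white reagent jars: a closed upright cylinder 46 mm in diameter (body and black cap alike) and 58 mm tall with its cap, 93 g or so, standing loose on the bench. The point is its centre, half-way up (29 mm above its foot); z points up to the cap.
- jar_b_center (a point): the second shortest of four white reagent jars: a closed upright cylinder 46 mm in diameter (body and black cap alike) and 80 mm tall with its cap, 128 g or so, standing loose on the bench. The point is its centre, half-way up (40 mm above its foot); z points up to the cap.
- jar_c_center (a point): the second tallest of four white reagent jars: a closed upright cylinder 46 mm in diameter (body and black cap alike) and 102 mm tall with its cap, 163 g or so, standing loose on the bench. The point is its centre, half-way up (51 mm above its foot); z points up to the cap.
- jar_d_center (a point): the tallest of four white reagent jars: a closed upright cylinder 46 mm in diameter (body and black cap alike) and 124 mm tall with its cap, 198 g or so, standing loose on the bench. The point is its centre, half-way up (62 mm above its foot); z points up to the cap.
- mat_a: one of four alike round cork mats, 70 mm in diameter and 4 mm thick, fixed in a row about 100 mm apart on a flat rimless grey tray (100 x 420 mm, 6 mm thick) that lies on the bench. Origin: centre of the mat's underside; its top, where a jar stands, is 4 mm above the origin and 10 mm above the bench. The letter says nothing about where in the row it lies.
- mat_b: one of four alike round cork mats, 70 mm in diameter and 4 mm thick, fixed in a row about 100 mm apart on a flat rimless grey tray (100 x 420 mm, 6 mm thick) that lies on the bench. Origin: centre of the mat's underside; its top, where a jar stands, is 4 mm above the origin and 10 mm above the bench. The letter says nothing about where in the row it lies.
- mat_c: one of four alike round cork mats, 70 mm in diameter and 4 mm thick, fixed in a row about 100 mm apart on a flat rimless grey tray (100 x 420 mm, 6 mm thick) that lies on the bench. Origin: centre of the mat's underside; its top, where a jar stands, is 4 mm above the origin and 10 mm above the bench. The letter says nothing about where in the row it lies.
- mat_d: one of four alike round cork mats, 70 mm in diameter and 4 mm thick, fixed in a row about 100 mm apart on a flat rimless grey tray (100 x 420 mm, 6 mm thick) that lies on the bench. Origin: centre of the mat's underside; its top, where a jar stands, is 4 mm above the origin and 10 mm above the bench. The letter says nothing about where in the row it lies.
- control_unit: white control unit of the heating bath, with a green screen, green keys and a black knob on top; 110 x 100 mm, 68 mm high over the knob; fixed on the bench at one end of the tray (either end), in line with the row of mats, its middle about 160 mm from the nearest mat. Origin: centre of its underside.
- beaker: empty plain steel beaker, 72 mm in diameter at the rim, 70 mm high, standing loose on the bench at the other end of the tray; not to be moved. Origin: centre of its underside.

How it is judged:
By the outcome, as a careful person would: the job done as asked, in the order asked, and still so for the second after the job is handed in, with the robot touching nothing.
It also fails if it takes over 102 s, if anything falls off the work surface, if the arm or the gripper's body presses on something with over 40 N, if the wrist force passes 120 N, or if a joint passes its speed limit or range.

### The arm

A 6-joint arm with a two-finger parallel gripper is mounted at the origin on the work surface. World frame = base frame: x ahead of the robot, y to its left, z up, the work surface at z = 0. Lengths are in m, angles in degrees, forces in N, time in s.
With the tool pointing down it reaches from about 0.4 to 0.825 m from the base axis. Payload 7 kg.
Tool frame: the origin (TCP) lies on the front face of the gripper's body, between the roots of the fingers; the fingertips stand 66 mm ahead of it and the grasp point (between the pads) lies 47 mm ahead of it; z points along the fingers, y is the line along which they close (so a half turn about z gives the same grasp; the last joint's range is limited). The gripper opens to 88 mm and grips with 3 to 60 N. Pads are 19 mm wide; open, the fingers measure 130 mm over their backs; the gripper's body (78 mm by 193 mm) begins 47 mm behind the grasp point.
Start: joints at [85.949, 20.546, 0.682, 0, -70.136, -16.507], TCP at [0.237, 0.632, 0.292] pointing down, gripper open.
Joint ranges: [-176.03, 176.03], [-82.01, 121.73], [-58.28, 71.71], [-173.87, 95.51], [-174.79, -0.11], [-173.66, 173.66]. Speed limits (degrees/s): [136.94, 136.94, 172.46, 180, 180, 180].

### API

Orientations are given as [roll, pitch, yaw] about the fixed x, y, z axes, in that order (R = Rz(yaw) Ry(pitch) Rx(roll)).
In Python, from plant import ctrl gives the robot as it stands.
- The arm moves only by the tool send_rows, never from a script. Its argument "deltas" is a list of rows, each a list of 2 entries, a list of its own where there are three numbers: the shift along the tool's x, y, z each as a share of 800 mm, from -1 to 1, then the turn about the tool's z as a share of 90 degrees, from -1 to 1. A call has exactly 5 rows; each row is the pose to reach, as a shift and turn from the pose commanded when the call began, along the tool's axes at that moment; what a row does not reach only later rows make up. A row lasts 1/12 s, in which the tool goes at most 41.7 mm and 7.16 degrees, less where a joint would pass 70% of its speed; a pose out of reach is approached as far as the arm can. A call with a number of a shift or a turn outside -1 to 1 is refused whole. A call with a gripper value outside its range is refused whole. "gripper" is the opening, from 0 (shut) to 1 (fully open), set as the call begins (left out, the last holds). The fingers move at their own pace and stop on an object; the grip force is fixed at half the most. Time passes only in rows, so rows that repeat a pose let the fingers close, or fill a call up. It gives the time, the measured TCP pose, the force, the opening and the grip force at its end, in the units of the state.
- ctrl.get_obs(): the state, without advancing time (a new reading comes with each control period).
- ctrl.snapshot(name): name is "scene" or "side" or "wrist"; returns a dict with "color" (420x560x3 uint8, red, green, blue), "vertical_fov" (degrees; the focal length in pixels is half the picture's height over the tangent of half this angle, whatever the lens; pixels are square), "cx", "cy" (the principal point, pixels), "rvec" (rotation vector, rad) and "tvec" (3), from world to camera coordinates, as OpenCV has them. Camera axes: x right, y down, z forward; pixel columns grow to the right and rows downward; lengths in m; the calibration is good to about 2 mm. The wrist camera is an equidistant fisheye: a pixel r from the principal point sees the ray r / f radians off the axis. A picture is of the moment at which its call begins. There is no depth.
- ctrl.close_job(): hands the job in; it is judged then, once.
Trained networks look in a picture, given as the dict that the camera call returned (one of the last four; its "shot" number tells which), for a name from the list of things; names that differ only in an ending like _2 or _b are one class to them, and where a whole thing is asked for, a point or a joint stands for the part that bears it (a point fixed in the world has none). Each returns a list of dicts, best first, with "conf" (0 to 1); they miss things now and then, are a little off and sometimes report something else, mostly with a low value. They report only what shows in the picture. A call takes as long as a camera call.
- ctrl.boxes_of(picture, thing): "xy" ([column, row] as shares, 0 to 1, of the picture: columns of its width, rows of its height, amid what is visible of it).
- ctrl.cut_out(picture, thing): "pixels" (420x560 bool, what is visible of it) and "xy" ([column, row] as shares, 0 to 1, of the picture: columns of its width, rows of its height, amid what is visible of it).
The state is a dict: "clock": time; "joint_pos": joint angles; "qvel": joint speeds; "tau": joint torques, N m; "tool_pos": TCP position; "orientation": TCP orientation; "force": force on the tool from outside, world axes, zero at the start; "moment": the same for the moment, N m; "opening": finger opening in m; "gripper_force": force on a finger pad.
Only numpy, scipy, OpenCV 4.12 (cv2) and the standard library are available. Lean on these libraries where they do the work, as an engineer would, in place of code of your own. Each camera call takes 0.05 s, during which the arm holds its last target. There are 200 camera calls.

## Working session

There is one attempt and no reset: what is moved stays moved. The work goes in short steps, Python scripts to look and compute and a tool call to move; the robot and the scene stay as the last step left them, time stands still between calls to the robot, and variables do not carry over. Pictures are saved under pics/ and viewed, at most 14 in all, crops included, and the job is handed in when it is done.

Besides the shell and the picture viewer there is one more tool, called after "Call:" in YAML: its name, and indented under it one key for each argument. send_rows: Moves the arm, as the interface text tells. Shift numbers are shares of 800 mm and turn numbers shares of 90 degrees, none past 1 either way. Its arguments: {"type":"object","properties":{"deltas":{"type":"array","items":{"type":"array"}},"gripper":{"type":"number"}},"required":["deltas"]}

```bash
ls; mkdir -p pics; python3 - <<'E'
from plant import ctrl
import cv2
print(ctrl.get_obs())
for n in ["scene","side"]:
    s=ctrl.snapshot(n); cv2.imwrite(f"pics/{n}0.png",s["color"][:,:,::-1])
    print(n,s["vertical_fov"],s["cx"],s["cy"],s["rvec"],s["tvec"])
    for t in ["jar_a_center","mat_a","control_unit","beaker"]:
        print(t,[(round(d["conf"],2),round(d["xy"][0]*560),round(d["xy"][1]*420)) for d in ctrl.boxes_of(s,t)])
E
```

```text
pics
{'clock': 0.0, 'joint_pos': array([ 8.59495347e+01,  2.05904949e+01,  6.34055238e-01, -1.92479064e-02,
       -7.01364100e+01, -1.65062850e+01]), 'qvel': array([-0.08674624,  0.07136463, -0.02665866, -0.05000677, -0.00188527,
       -0.00521824]), 'tau': array([-7.25881928e-04, -5.82723427e+01,  2.93059802e+01,  6.99738532e+00,
        6.89040593e-03, -1.66713940e-04]), 'tool_pos': array([0.23690979, 0.63165171, 0.2912381 ]), 'orientation': array([ 1.79905835e+02, -9.03425603e-03, -2.05632976e+01]), 'force': array([-0.20354496, -0.17754835, -0.81091646]), 'moment': array([-0.00871199,  0.02428142, -0.00995514]), 'gripper_force': 0.0, 'opening': 0.08763360430788879}
scene 44.12127771210832 274.6112197654009 209.97065721707133 [ 1.96866731  1.16383704 -0.59396555] [-0.28611069 -0.2247922   1.56360054]
jar_a_center [(0.85, 138, 239)]
mat_a [(0.8, 218, 276), (0.8, 310, 246), (0.78, 350, 235), (0.66, 266, 260)]
control_unit [(0.56, 409, 213)]
beaker [(0.63, 142, 285)]
side 42.20727727297581 282.0837055314667 213.11902977472192 [ 2.09333311 -0.68281479  0.33711477] [-0.43404414  0.26714375  1.01621048]
jar_a_center [(0.73, 326, 326)]
mat_a [(0.85, 281, 199), (0.81, 324, 242), (0.74, 353, 264), (0.61, 299, 220), (0.37, 395, 296)]
control_unit [(0.75, 250, 166)]
beaker [(0.93, 395, 293)]
```

View pics/scene0.png

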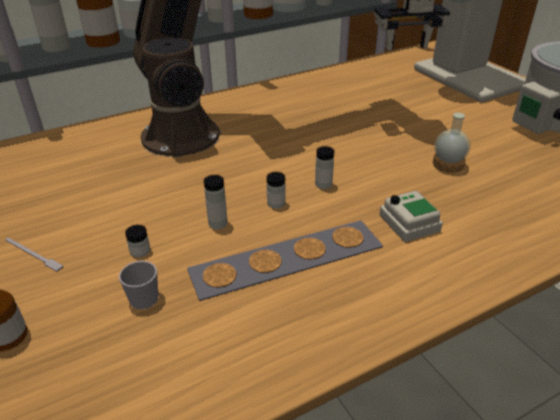

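View pics/side0.png

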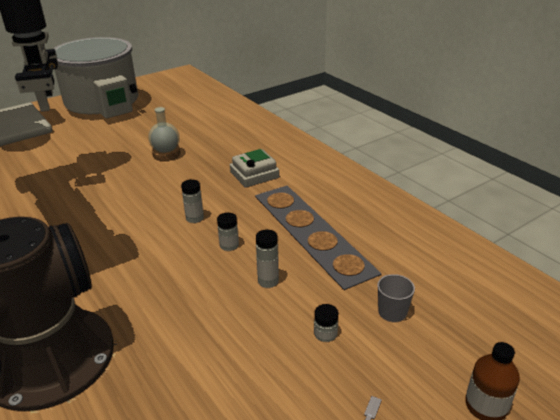

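The scene shows jars with caps at about (137,233) A, (214,183) D, (276,179) B and (325,153) C. The mats run from (218,275) to (348,237), with the control unit at (410,213) and the beaker at (142,285). The side view agrees. Next I'll fit positions using the masks.

```bash
cat > h.py <<'E'
import numpy as np, cv2
from scipy.optimize import least_squares
H=dict(a=.058,b=.080,c=.102,d=.124)
def K(s):
    f=210/np.tan(np.radians(s["vertical_fov"]/2)); return np.array([[f,0,s["cx"]],[0,f,s["cy"]],[0,0,1]])
def proj(s,P): return cv2.projectPoints(np.float64(P).reshape(-1,3),np.float64(s["rvec"]),np.float64(s["tvec"]),K(s),None)[0][:,0]
def ray(s,uv,z):
    R=cv2.Rodrigues(np.float64(s["rvec"]))[0]; c=-R.T@s["tvec"]
    d=R.T@np.linalg.solve(K(s),[*uv,1]); return c+d*(z-c[2])/d[2]
t=np.linspace(0,2*np.pi,72)
def cyl(x,y,h,r=.023,z0=0):
    return np.concatenate([np.c_[x+r*np.cos(t),y+r*np.sin(t),0*t+z] for z in (z0,z0+h)])
def bb(p): return np.r_[p.min(0),p.max(0)]
def mbb(m):
    n,l,st,_=cv2.connectedComponentsWithStats(m.astype(np.uint8)); i=1+st[1:,4].argmax(); x,y,w,h,_=st[i]
    return np.array([x-.5,y-.5,x+w-.5,y+h-.5])
def fit(obs,h,g,z0=0):
    f=lambda q:np.concatenate([bb(proj(s,cyl(*q,h,z0=z0)))-b for s,b in obs])
    r=least_squares(f,g,x_scale=.01); return r.x,np.abs(r.fun).max()
E
python3 - <<'E'
from plant import ctrl
from h import *
S={n:ctrl.snapshot(n) for n in ["scene","side"]}
for n,s in S.items():
    for th in ["mat_a","control_unit","beaker"]:
        for d in ctrl.cut_out(s,th):
            uv=np.array(d["xy"])*[560,420]; v,u=np.nonzero(d["pixels"])
            print(n,th,round(d["conf"],2),uv.round(),ray(s,(u.mean(),v.mean()),dict(m=.01,c=.03,b=.035)[th[0]])[:2].round(4))
for j in "abcd":
    D={n:[d for d in ctrl.cut_out(s,f"jar_{j}_center") if d["conf"]>.3] for n,s in S.items()}
    for n in D: print(j,n,[(round(d["conf"],2),(np.array(d["xy"])*[560,420]).round()) for d in D[n]])
    for a in D["scene"]:
        for b in D["side"]:
            g=ray(S["scene"],np.array(a["xy"])*[560,420],H[j]/2)[:2]
            obs=[(S["scene"],mbb(a["pixels"])),(S["side"],mbb(b["pixels"]))]
            print("  fits",*[(k,fit(obs,H[k],g)[0].round(4),fit(obs,H[k],g)[1].round(1)) for k in "abcd"])
E
```

```text
scene mat_a 0.87 [218. 275.] [ 0.617  -0.1401]
scene mat_a 0.86 [264. 262.] [ 0.6258 -0.0381]
scene mat_a 0.82 [312. 248.] [0.6363 0.0674]
scene mat_a 0.75 [347. 237.] [0.6448 0.1609]
scene control_unit 0.56 [408. 212.] [0.672  0.3155]
scene beaker 0.56 [141. 283.] [ 0.5893 -0.2948]
side mat_a 0.94 [321. 241.] [ 0.621  -0.0436]
side mat_a 0.66 [353. 266.] [ 0.6123 -0.1442]
side mat_a 0.61 [280. 200.] [0.641 0.156]
side mat_a 0.57 [296. 220.] [0.6319 0.0611]
side control_unit 0.72 [252. 168.] [0.6604 0.3065]
side beaker 0.71 [394. 296.] [ 0.599  -0.2944]
a scene [(0.56, array([133., 240.]))]
a side [(0.88, array([326., 325.])), (0.72, array([352., 265.]))]
  fits ('a', array([ 0.4498, -0.2606]), np.float64(1.1)) ('b', array([ 0.4496, -0.2635]), np.float64(8.2)) ('c', array([ 0.4493, -0.2663]), np.float64(16.0)) ('d', array([ 0.4489, -0.269 ]), np.float64(24.0))
  fits ('a', array([ 0.5251, -0.2319]), np.float64(40.5)) ('b', array([ 0.5256, -0.2348]), np.float64(41.3)) ('c', array([ 0.5261, -0.2377]), np.float64(42.0)) ('d', array([ 0.5266, -0.2405]), np.float64(42.7))
b scene [(0.7, a
[... 586 characters left out ...]
65., 258.]))]
  fits ('a', array([0.4278, 0.2482]), np.float64(13.8)) ('b', array([0.4295, 0.2416]), np.float64(7.3)) ('c', array([0.4311, 0.2351]), np.float64(0.8)) ('d', array([0.4327, 0.2287]), np.float64(7.2))
  fits ('a', array([0.506 , 0.1212]), np.float64(53.5)) ('b', array([0.5078, 0.1159]), np.float64(52.7)) ('c', array([0.5096, 0.1107]), np.float64(51.9)) ('d', array([0.5115, 0.1056]), np.float64(51.2))
d scene [(0.84, array([214., 200.]))]
d side [(0.68, array([266., 258.]))]
  fits ('a', array([ 0.4428, -0.0579]), np.float64(22.6)) ('b', array([ 0.4437, -0.0624]), np.float64(15.6)) ('c', array([ 0.4446, -0.0667]), np.float64(8.4)) ('d', array([ 0.4454, -0.071 ]), np.float64(1.0))
```

Each jar fits its own height to about 1 px, so identities are clear. Plan, with fingers closing along world x (yaw −90):

| Jar | Target mat | Position |
|---|---|---|
| D | M4 | (.643, .159) |
| C | M3 | (.633, .060) |
| B | M2 | (.624, −.040) |
| A | M1 | (.615, −.139) |

I'll start with C.

Call:
send_rows:
  deltas:
    - [[0.02,0.02,0],0.05]
    - [[0.06,0.06,0],0.12]
    - [[0.1,0.095,0],0.2]
    - [[0.135,0.13,0],0.27]
    - [[0.15,0.14,0],0.33]
  gripper: 1

```text
clock: 1.72
tool_pos: [0.3109, 0.4809, 0.2926]
orientation: [180.0, -0.0, -50.7]
force: [-0.3, -0.0, -0.1]
opening: 0.0878
gripper_force: 0.0
```

Call:
send_rows:
  deltas:
    - [[0.03,0.008,0],0.07]
    - [[0.08,0.02,0],0.15]
    - [[0.13,0.03,0],0.23]
    - [[0.18,0.042,0],0.3]
    - [[0.2,0.047,0],0.37]

```text
clock: 2.13
tool_pos: [0.3843, 0.3342, 0.2925]
orientation: [-180.0, -0.0, -84.0]
force: [-0.6, 0.4, 0.6]
opening: 0.0879
gripper_force: 0.0
```

```bash
python3 - <<'E'
from plant import ctrl
o=ctrl.get_obs();print(o["clock"],o["tool_pos"],o["orientation"],o["joint_pos"])
E
```

```text
2.1333 [0.38428023 0.33424186 0.29251   ] [-1.79999093e+02 -4.56020889e-03 -8.39595629e+01] [ 6.31412984e+01  4.81071314e+00 -1.98372439e+01  3.56296109e-03
 -6.53553793e+01 -5.71023470e+01]
```

Call:
send_rows:
  deltas:
    - [[0.03,-0.01,0.02],0.02]
    - [[0.07,-0.025,0.055],0.05]
    - [[0.1,-0.036,0.09],0.067]
    - [[0.125,-0.043,0.11],0.067]
    - [[0.1295,-0.0451,0.115],0.067]

```text
clock: 2.55
tool_pos: [0.4301, 0.2352, 0.1972]
orientation: [179.8, -0.2, -89.8]
force: [-0.2, -1.0, -0.5]
opening: 0.0875
gripper_force: 0.0
```

```bash
python3 - <<'E'
from plant import ctrl
import cv2
o=ctrl.get_obs();print(o["clock"],o["tool_pos"],o["orientation"])
s=ctrl.snapshot("wrist"); cv2.imwrite("pics/w1.png",s["color"][:,:,::-1])
E
```

```text
2.55 [0.43014176 0.23515977 0.19721402] [179.78092871  -0.20171412 -89.7520654 ]
```

View pics/w1.png

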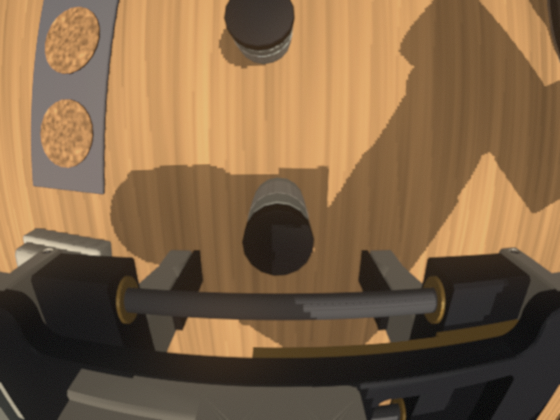

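The wrist view shows jar C's cap at (278,240), centred between the fingers (mid ≈ 282). I'll descend and grip.

Call:
send_rows:
  deltas:
    - [[0,0,0.02],0]
    - [[0,0,0.05],0]
    - [[0,0,0.08],0]
    - [[0,0,0.1],0]
    - [[0,0,0.108],0]

```text
clock: 3.02
tool_pos: [0.4305, 0.2393, 0.1124]
orientation: [179.9, -0.1, -89.6]
force: [-0.5, 0.2, -0.3]
opening: 0.0875
gripper_force: 0.0
```

Call:
send_rows:
  deltas:
    - [[0,0,0],0]
    - [[0,0,0],0]
    - [[0,0,0],0]
    - [[0,0,0],0]
    - [[0,0,0],0]
  gripper: 0.3

```text
clock: 3.43
tool_pos: [0.4313, 0.2395, 0.1148]
orientation: [-179.9, 0.1, -89.6]
force: [-1.0, 0.4, -0.8]
opening: 0.0596
gripper_force: 0.0
```

Call:
send_rows:
  deltas:
    - [[0,0,0],0]
    - [[0,0,0],0]
    - [[0,0,0],0]
    - [[0,0,0],0]
    - [[0,0,0],0]
  gripper: 0.3

```text
clock: 3.85
tool_pos: [0.4311, 0.2392, 0.1141]
orientation: [-180.0, 0.0, -89.6]
force: [-1.0, 0.1, 4.9]
opening: 0.0452
gripper_force: 30.0
```

Call:
send_rows:
  deltas:
    - [[0,0,-0.01],0]
    - [[0,0,-0.04],0]
    - [[0,0,-0.08],0]
    - [[0,0,-0.12],0]
    - [[0,0,-0.14],0]

```text
clock: 4.27
tool_pos: [0.4317, 0.2395, 0.2296]
orientation: [-179.8, 0.1, -89.6]
force: [0.5, 0.7, -1.9]
opening: 0.0455
gripper_force: 30.0
```

```bash
cat >> h.py <<'E'
def held(ctrl,j,off=0.0):
    # fit x,y of a jar whose foot is at height off
    S=[ctrl.snapshot(n) for n in ("scene","side")]; o=ctrl.get_obs(); g=o["tool_pos"][:2]
    obs=[]
    for s in S:
        e=proj(s,[*g,off+H[j]/2])[0]
        D=ctrl.cut_out(s,f"jar_{j}_center")
        D=[d for d in D if np.hypot(*(np.array(d["xy"])*[560,420]-e))<25]
        if D: obs.append((s,mbb(D[0]["pixels"])))
    print("obs",o["clock"],o["tool_pos"].round(4),o["orientation"].round(2),round(o["opening"],4),o["gripper_force"])
    for s,b in obs:
        print(" mask bb",b.round(1)," model@tcp",bb(proj(s,cyl(*g,H[j],z0=off))).round(1))
E
python3 - <<'E'
from plant import ctrl
from h import *
held(ctrl,"c",ctrl.get_obs()["tool_pos"][2]-.114)
E
```

```text
obs 4.3667 [0.4319 0.24   0.2292] [-179.77    0.25  -89.57] 0.0455 29.996088445186615
 mask bb [316.5 104.5 335.5 149.5]  model@tcp [317.6 102.6 338.9 149.5]
 mask bb [177.5 135.5 199.5 182.5]  model@tcp [173.9 135.  198.5 182.4]
```

Call:
send_rows:
  deltas:
    - [[0.01,-0.011,0],0]
    - [[0.035,-0.04,0],0]
    - [[0.065,-0.073,0],0]
    - [[0.095,-0.107,0],0]
    - [[0.12,-0.136,0],0]

```text
clock: 4.88
tool_pos: [0.5408, 0.1421, 0.2238]
orientation: [179.8, -0.1, -89.6]
force: [0.8, 0.5, -2.0]
opening: 0.0453
gripper_force: 30.0
```

Call:
send_rows:
  deltas:
    - [[0.03,-0.034,0],0]
    - [[0.06,-0.068,0],0]
    - [[0.085,-0.096,0.015],0]
    - [[0.0985,-0.111,0.04],0]
    - [[0.1015,-0.1146,0.06],0]

```text
clock: 5.3
tool_pos: [0.6334, 0.0607, 0.1741]
orientation: [179.8, -0.1, -89.8]
force: [-0.9, 0.3, -1.5]
opening: 0.0455
gripper_force: 30.0
```

Call:
send_rows:
  deltas:
    - [[0,0,0.02],0]
    - [[0,0,0.03],0]
    - [[0,0,0.04],0]
    - [[0,0,0.05],0]
    - [[0,0,0.05],0]

```text
clock: 5.72
tool_pos: [0.6317, 0.0634, 0.136]
orientation: [179.9, -0.0, -89.6]
force: [0.2, -0.3, -1.9]
opening: 0.0456
gripper_force: 30.0
```

```bash
python3 - <<'E'
from plant import ctrl
from h import *
import cv2
held(ctrl,"c",ctrl.get_obs()["tool_pos"][2]-.114)
s=ctrl.snapshot("side"); cv2.imwrite("pics/s1.png",cv2.resize(s["color"][120:320,180:440,::-1],None,fx=3,fy=3))
E
```

```text
obs 5.8167 [0.6327 0.0636 0.138 ] [-1.800e+02 -1.000e-02 -8.955e+01] 0.0455 29.99637097120285
 mask bb [294.5 202.5 316.5 249.5]  model@tcp [296.6 198.7 319.7 249.9]
 mask bb [291.5 177.5 309.5 220.5]  model@tcp [289.6 173.7 309.  219.5]
```

View pics/s1.png

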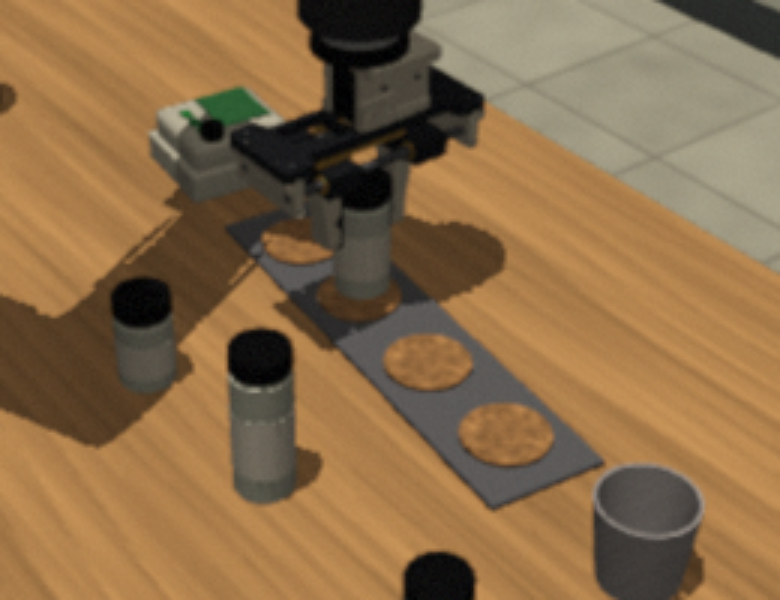

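Jar C is upright at (362,240) in the crop, above the third mat (358,297). I'll lower it 13.5 mm and release.

Call:
send_rows:
  deltas:
    - [[0,0,0.005],0]
    - [[0,0,0.01],0]
    - [[0,0,0.014],0]
    - [[0,0,0.017],0]
    - [[0,0,0.017],0]

```text
clock: 6.38
tool_pos: [0.6326, 0.0632, 0.1242]
orientation: [180.0, -0.0, -89.6]
force: [-1.9, 0.1, 2.7]
opening: 0.0455
gripper_force: 30.0
```

Call:
send_rows:
  deltas:
    - [[0,0,0],0]
    - [[0,0,0],0]
    - [[0,0,0],0]
    - [[0,0,0],0]
    - [[0,0,0],0]
  gripper: 1

```text
clock: 6.8
tool_pos: [0.6327, 0.0633, 0.1242]
orientation: [-180.0, 0.0, -89.6]
force: [0.6, -0.5, -0.1]
opening: 0.0736
gripper_force: 0.0
```

Call:
send_rows:
  deltas:
    - [[0,0,0],0]
    - [[0,0,0],0]
    - [[0,0,0],0]
    - [[0,0,0],0]
    - [[0,0,0],0]
  gripper: 1

```text
clock: 7.22
tool_pos: [0.6327, 0.0633, 0.1242]
orientation: [-180.0, 0.0, -89.6]
force: [-0.4, 0.6, -0.3]
opening: 0.0873
gripper_force: 0.0
```

Call:
send_rows:
  deltas:
    - [[0,0,-0.02],0]
    - [[0,0,-0.06],0]
    - [[0,0,-0.1],0]
    - [[0,0,-0.13],0]
    - [[0,0,-0.15],0]

```text
clock: 7.63
tool_pos: [0.6335, 0.0634, 0.2475]
orientation: [-179.8, 0.0, -89.6]
force: [0.2, -0.8, -0.9]
opening: 0.0879
gripper_force: 0.0
```

Call:
send_rows:
  deltas:
    - [[0.01,0.015,0],0]
    - [[0.035,0.05,0],0]
    - [[0.065,0.09,0],0]
    - [[0.095,0.13,0],0]
    - [[0.12,0.165,0],0]

```text
clock: 8.05
tool_pos: [0.4992, -0.0348, 0.2439]
orientation: [180.0, 0.0, -89.6]
force: [0.2, -1.0, 0.9]
opening: 0.0877
gripper_force: 0.0
```

Call:
send_rows:
  deltas:
    - [[0.025,0.035,0],0]
    - [[0.04,0.058,0],0]
    - [[0.0462,0.0707,0.01],0]
    - [[0.0462,0.0707,0.02],0]
    - [[0.0462,0.0707,0.03],0]

```text
clock: 8.47
tool_pos: [0.4451, -0.0712, 0.2203]
orientation: [-179.9, 0.0, -89.6]
force: [0.8, 1.0, 0.9]
opening: 0.0875
gripper_force: 0.0
```

```bash
python3 - <<'E'
from plant import ctrl
from h import *
import cv2
s=ctrl.snapshot("wrist"); cv2.imwrite("pics/w2.png",s["color"][:,:,::-1])
o=ctrl.get_obs();print(o["clock"],o["tool_pos"],o["orientation"])
S=[ctrl.snapshot(n) for n in ("scene","side")]
for s in S:
    D=ctrl.cut_out(s,"jar_c_center")
    for d in D: print(d["conf"],mbb(d["pixels"]))
    print("model",bb(proj(s,cyl(.633,.0595,.102,z0=.01))))
E
```

```text
8.5167 [ 0.44480374 -0.0709577   0.21845838] [ 1.79940342e+02  9.01263297e-03 -8.96123237e+01]
0.81 [294.5 203.5 317.5 253.5]
model [295.03985912 203.94538107 317.85328363 254.74983699]
0.58 [290.5 190.5 310.5 225.5]
model [290.7475373  178.66801788 310.14397695 224.17417838]
```

View pics/w2.png

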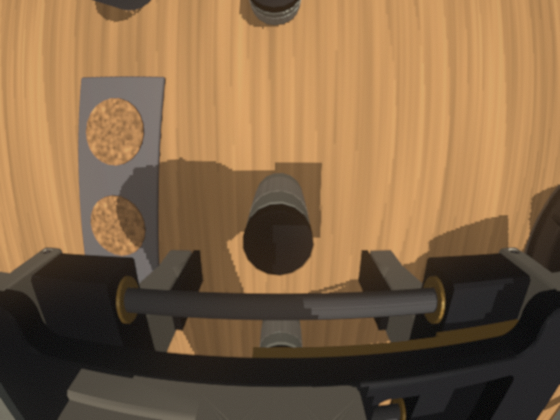

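Jar C matches the model at M3. Jar D is centred between the fingers at (278,238). I'll descend and grip.

Call:
send_rows:
  deltas:
    - [[0,0,0.02],0]
    - [[0,0,0.05],0]
    - [[0,0,0.08],0]
    - [[0,0,0.105],0]
    - [[0,0,0.116],0]

```text
clock: 9.13
tool_pos: [0.4445, -0.0709, 0.1252]
orientation: [179.8, -0.0, -89.6]
force: [-0.4, -0.8, 1.0]
opening: 0.0881
gripper_force: 0.0
```

Call:
send_rows:
  deltas:
    - [[0,0,0],0]
    - [[0,0,0],0]
    - [[0,0,0],0]
    - [[0,0,0],0]
    - [[0,0,0],0]
  gripper: 0.3

```text
clock: 9.55
tool_pos: [0.4457, -0.0709, 0.1284]
orientation: [-179.9, 0.0, -89.6]
force: [-0.0, 0.6, -0.4]
opening: 0.0597
gripper_force: 0.0
```

Call:
send_rows:
  deltas:
    - [[0,0,0],0]
    - [[0,0,0],0]
    - [[0,0,0],0]
    - [[0,0,0],0]
    - [[0,0,0],0]
  gripper: 0.3

```text
clock: 9.97
tool_pos: [0.4455, -0.071, 0.1278]
orientation: [-179.9, 0.0, -89.6]
force: [-0.1, 0.2, 6.6]
opening: 0.0457
gripper_force: 29.9
```

Call:
send_rows:
  deltas:
    - [[0,0,-0.01],0]
    - [[0,0,-0.04],0]
    - [[0,0,-0.09],0]
    - [[0,0,-0.13],0]
    - [[0,0,-0.16],0]

```text
clock: 10.38
tool_pos: [0.445, -0.0711, 0.2583]
orientation: [-179.9, 0.0, -89.6]
force: [1.3, 0.2, -2.1]
opening: 0.0455
gripper_force: 29.9
```

Call:
send_rows:
  deltas:
    - [[0,0,-0.01],0]
    - [[0,0,-0.02],0]
    - [[0,0,-0.02],0]
    - [[0,0,-0.02],0]
    - [[0,0,-0.02],0]

```text
clock: 10.8
tool_pos: [0.4442, -0.0711, 0.2698]
orientation: [179.8, -0.0, -89.6]
force: [-0.1, 0.1, -1.8]
opening: 0.0456
gripper_force: 29.9
```

Call:
send_rows:
  deltas:
    - [[-0.012,-0.01,0],0]
    - [[-0.045,-0.039,0],0]
    - [[-0.08,-0.07,0],0]
    - [[-0.115,-0.1,0],0]
    - [[-0.15,-0.131,0],0]

```text
clock: 11.22
tool_pos: [0.5498, 0.0514, 0.2701]
orientation: [179.9, -0.0, -89.6]
force: [0.1, -0.5, -2.5]
opening: 0.0455
gripper_force: 29.9
```

Call:
send_rows:
  deltas:
    - [[-0.035,-0.03,0],0]
    - [[-0.07,-0.061,0],0]
    - [[-0.1,-0.087,0],0]
    - [[-0.124,-0.108,0],0]
    - [[-0.136,-0.1185,0],0]

```text
clock: 11.63
tool_pos: [0.6446, 0.1621, 0.2685]
orientation: [179.9, -0.1, -89.5]
force: [-0.1, -0.8, -2.1]
opening: 0.0455
gripper_force: 29.9
```

Call:
send_rows:
  deltas:
    - [[0,0,0.01],0]
    - [[0,0,0.04],0]
    - [[0,0,0.075],0]
    - [[0,0,0.11],0]
    - [[0,0,0.135],0]

```text
clock: 12.05
tool_pos: [0.6411, 0.1582, 0.1596]
orientation: [179.8, -0.1, -89.6]
force: [0.6, 0.4, -2.2]
opening: 0.0456
gripper_force: 29.9
```

```bash
python3 - <<'E'
from plant import ctrl
from h import *
o=ctrl.get_obs()
held(ctrl,"d",.036)
E
```

```text
obs 12.15 [0.64   0.1576 0.1581] [179.52  -0.21 -89.65] 0.0458 29.895485937595367
 mask bb [336.5 183.5 357.5 233.5]  model@tcp [335.  173.8 360.7 233. ]
 mask bb [269.5 152.5 288.5 199.5]  model@tcp [269.1 144.8 288.3 196.7]
```

Call:
send_rows:
  deltas:
    - [[0,0,0.01],0]
    - [[0,0,0.018],0]
    - [[0,0,0.025],0]
    - [[0,0,0.03],0]
    - [[0,0,0.032],0]

```text
clock: 12.67
tool_pos: [0.643, 0.1591, 0.1378]
orientation: [180.0, -0.0, -89.6]
force: [-4.0, -0.2, 10.5]
opening: 0.046
gripper_force: 29.9
```

Call:
send_rows:
  deltas:
    - [[0,0,0],0]
    - [[0,0,0],0]
    - [[0,0,0],0]
    - [[0,0,0],0]
    - [[0,0,0],0]

```text
clock: 13.08
tool_pos: [0.6431, 0.1592, 0.1379]
orientation: [-180.0, 0.0, -89.6]
force: [-0.5, -0.2, -1.9]
opening: 0.0453
gripper_force: 29.9
```

Call:
send_rows:
  deltas:
    - [[0,0,0],0]
    - [[0,0,0],0]
    - [[0,0,0],0]
    - [[0,0,0],0]
    - [[0,0,0],0]
  gripper: 1

```text
clock: 13.5
tool_pos: [0.6431, 0.1592, 0.1379]
orientation: [-180.0, 0.0, -89.6]
force: [0.3, 0.0, 0.0]
opening: 0.0735
gripper_force: 0.0
```

Call:
send_rows:
  deltas:
    - [[0,0,0],0]
    - [[0,0,0],0]
    - [[0,0,0],0]
    - [[0,0,0],0]
    - [[0,0,0],0]
  gripper: 1

```text
clock: 13.92
tool_pos: [0.643, 0.1592, 0.1378]
orientation: [-180.0, 0.0, -89.6]
force: [-0.1, 0.2, -0.0]
opening: 0.0873
gripper_force: 0.0
```

Call:
send_rows:
  deltas:
    - [[0,0,-0.02],0]
    - [[0,0,-0.05],0]
    - [[0,0,-0.09],0]
    - [[0,0,-0.12],0]
    - [[0,0,-0.14],0]

```text
clock: 14.33
tool_pos: [0.6438, 0.1594, 0.253]
orientation: [-179.8, 0.1, -89.6]
force: [1.7, 1.0, 0.1]
opening: 0.0872
gripper_force: 0.0
```

Call:
send_rows:
  deltas:
    - [[0.004,0.012,0],0]
    - [[0.017,0.05,0],0]
    - [[0.033,0.095,0],0]
    - [[0.048,0.14,0],0]
    - [[0.062,0.18,0],0]

```text
clock: 14.75
tool_pos: [0.497, 0.1074, 0.2488]
orientation: [179.9, -0.0, -89.6]
force: [0.4, 1.3, 1.0]
opening: 0.0874
gripper_force: 0.0
```

Call:
send_rows:
  deltas:
    - [[0.012,0.035,0.01],0]
    - [[0.021,0.06,0.03],0]
    - [[0.0248,0.0706,0.05],0]
    - [[0.0248,0.0706,0.07],0]
    - [[0.0248,0.0706,0.08],0]

```text
clock: 15.17
tool_pos: [0.4415, 0.0876, 0.1844]
orientation: [179.9, -0.0, -89.6]
force: [0.5, 0.1, -0.2]
opening: 0.0878
gripper_force: 0.0
```

```bash
python3 - <<'E'
from plant import ctrl
from h import *
import cv2
s=ctrl.snapshot("wrist"); cv2.imwrite("pics/w3.png",s["color"][:,:,::-1])
o=ctrl.get_obs();print(o["clock"],o["tool_pos"],o["orientation"])
S=[ctrl.snapshot(n) for n in ("scene","side")]
for s in S:
    D=ctrl.cut_out(s,"jar_d_center")
    for d in D: print(d["conf"],mbb(d["pixels"]))
    print("model",bb(proj(s,cyl(.643,.159,.124,z0=.01))))
E
```

```text
15.2167 [0.44165419 0.08760898 0.18354625] [ 1.79851501e+02 -6.75420386e-02 -8.96019521e+01]
0.92 [337.5 184.5 361.5 241.5]
0.46 [330.5 229.5 362.5 246.5]
model [335.53252772 184.4877982  361.01906886 242.60898065]
0.76 [269.5 153.5 290.5 204.5]
model [270.09865434 153.4373192  288.96781524 204.53594946]
```

View pics/w3.png

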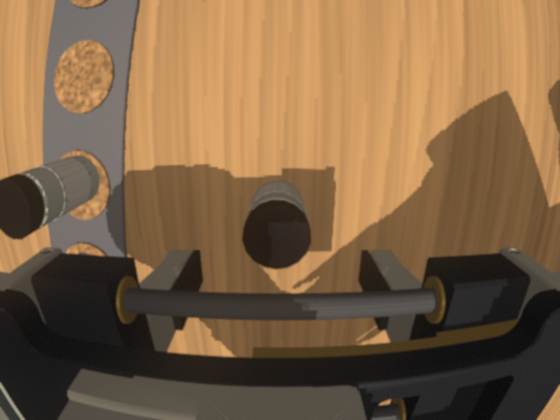

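D matches its model on M4. Jar B is centred at (277,235), and C stands on M3 at (60,190). Gripping B next.

Call:
send_rows:
  deltas:
    - [[0,0,0.02],0]
    - [[0,0,0.05],0]
    - [[0,0,0.08],0]
    - [[0,0,0.1],0]
    - [[0,0,0.111],0]

```text
clock: 15.83
tool_pos: [0.443, 0.0882, 0.0957]
orientation: [179.9, -0.0, -89.6]
force: [-0.0, -0.0, -0.3]
opening: 0.0878
gripper_force: 0.0
```

Call:
send_rows:
  deltas:
    - [[0,0,0],0]
    - [[0,0,0],0]
    - [[0,0,0],0]
    - [[0,0,0],0]
    - [[0,0,0],0]
  gripper: 0.3

```text
clock: 16.25
tool_pos: [0.4436, 0.0887, 0.0979]
orientation: [-179.9, 0.1, -89.6]
force: [0.2, -0.5, 0.1]
opening: 0.0597
gripper_force: 0.0
```

Call:
send_rows:
  deltas:
    - [[0,0,0],0]
    - [[0,0,0],0]
    - [[0,0,0],0]
    - [[0,0,0],0]
    - [[0,0,0],0]
  gripper: 0.3

```text
clock: 16.67
tool_pos: [0.4433, 0.0885, 0.0974]
orientation: [-180.0, 0.0, -89.6]
force: [-1.9, 0.2, 6.5]
opening: 0.0456
gripper_force: 30.0
```

Call:
send_rows:
  deltas:
    - [[0,0,-0.01],0]
    - [[0,0,-0.04],0]
    - [[0,0,-0.09],0]
    - [[0,0,-0.13],0]
    - [[0,0,-0.16],0]

```text
clock: 17.08
tool_pos: [0.4433, 0.0883, 0.2282]
orientation: [-179.9, 0.1, -89.6]
force: [0.4, 0.1, -1.3]
opening: 0.0459
gripper_force: 30.0
```

Call:
send_rows:
  deltas:
    - [[0,0,-0.01],0]
    - [[0,0,-0.02],0]
    - [[0,0,-0.02],0]
    - [[0,0,-0.02],0]
    - [[0,0,-0.02],0]

```text
clock: 17.5
tool_pos: [0.4424, 0.088, 0.2397]
orientation: [179.9, -0.1, -89.6]
force: [-0.0, -0.1, -0.9]
opening: 0.0459
gripper_force: 30.0
```

Call:
send_rows:
  deltas:
    - [[0.008,-0.011,0],0]
    - [[0.03,-0.042,0],0]
    - [[0.055,-0.076,0],0]
    - [[0.08,-0.111,0],0]
    - [[0.105,-0.146,0],0]

```text
clock: 17.92
tool_pos: [0.5617, 0.0037, 0.2396]
orientation: [179.9, -0.0, -89.5]
force: [0.5, 1.0, 0.0]
opening: 0.0457
gripper_force: 30.0
```

Call:
send_rows:
  deltas:
    - [[0.02,-0.028,0],0]
    - [[0.038,-0.053,0],0]
    - [[0.05,-0.07,0],0]
    - [[0.0572,-0.0791,0],0]
    - [[0.0572,-0.0791,0.01],0]

```text
clock: 18.33
tool_pos: [0.6258, -0.0417, 0.2323]
orientation: [-180.0, -0.0, -89.7]
force: [0.6, 0.3, 0.1]
opening: 0.0457
gripper_force: 30.0
```

Call:
send_rows:
  deltas:
    - [[0,0,0.03],0]
    - [[0,0,0.06],0]
    - [[0,0,0.09],0]
    - [[0,0,0.115],0]
    - [[0,0,0.125],0]

```text
clock: 18.75
tool_pos: [0.6214, -0.04, 0.129]
orientation: [179.7, -0.0, -89.6]
force: [-0.7, 0.8, -1.0]
opening: 0.0453
gripper_force: 30.0
```

Call:
send_rows:
  deltas:
    - [[0,0,0.01],0]
    - [[0,0,0.018],0]
    - [[0,0,0.025],0]
    - [[0,0,0.03],0]
    - [[0,0,0.032],0]

```text
clock: 19.17
tool_pos: [0.6242, -0.0401, 0.1074]
orientation: [-180.0, 0.0, -89.6]
force: [-2.6, 0.5, 15.1]
opening: 0.0456
gripper_force: 30.0
```

Call:
send_rows:
  deltas:
    - [[0,0,0],0]
    - [[0,0,0],0]
    - [[0,0,0],0]
    - [[0,0,0],0]
    - [[0,0,0],0]

```text
clock: 19.58
tool_pos: [0.6242, -0.0402, 0.1076]
orientation: [-180.0, 0.0, -89.6]
force: [0.7, 0.8, -0.9]
opening: 0.0456
gripper_force: 30.0
```

Call:
send_rows:
  deltas:
    - [[0,0,0],0]
    - [[0,0,0],0]
    - [[0,0,0],0]
    - [[0,0,0],0]
    - [[0,0,0],0]
  gripper: 1

```text
clock: 20.0
tool_pos: [0.6241, -0.0402, 0.1074]
orientation: [-180.0, -0.0, -89.6]
force: [-0.4, 0.3, -1.0]
opening: 0.0733
gripper_force: 0.0
```

Call:
send_rows:
  deltas:
    - [[0,0,0],0]
    - [[0,0,0],0]
    - [[0,0,0],0]
    - [[0,0,0],0]
    - [[0,0,0],0]
  gripper: 1

```text
clock: 20.42
tool_pos: [0.624, -0.0401, 0.1074]
orientation: [180.0, -0.0, -89.6]
force: [0.7, 0.5, -0.2]
opening: 0.0874
gripper_force: 0.0
```

Call:
send_rows:
  deltas:
    - [[0,0,-0.02],0]
    - [[0,0,-0.05],0]
    - [[0,0,-0.09],0]
    - [[0,0,-0.12],0]
    - [[0,0,-0.14],0]

```text
clock: 20.83
tool_pos: [0.6249, -0.0402, 0.2224]
orientation: [-179.8, 0.0, -89.6]
force: [0.0, -0.3, -1.0]
opening: 0.0877
gripper_force: 0.0
```

Call:
send_rows:
  deltas:
    - [[0.013,0.01,0],0]
    - [[0.047,0.038,0],0]
    - [[0.085,0.068,0],0]
    - [[0.12,0.096,0],0]
    - [[0.15,0.12,0],0]

```text
clock: 21.25
tool_pos: [0.5268, -0.1622, 0.2189]
orientation: [180.0, 0.0, -89.6]
force: [0.3, 0.3, 0.2]
opening: 0.0879
gripper_force: 0.0
```

Call:
send_rows:
  deltas:
    - [[0.035,0.028,0],0]
    - [[0.07,0.056,0],0]
    - [[0.1,0.08,0.01],0]
    - [[0.12,0.0955,0.035],0]
    - [[0.1247,0.0994,0.05],0]

```text
clock: 21.67
tool_pos: [0.4471, -0.263, 0.1781]
orientation: [179.9, 0.0, -89.8]
force: [-0.5, 0.5, -0.9]
opening: 0.0879
gripper_force: 0.0
```

```bash
python3 - <<'E'
from plant import ctrl
from h import *
import cv2
s=ctrl.snapshot("wrist"); cv2.imwrite("pics/w4.png",s["color"][:,:,::-1])
o=ctrl.get_obs();print(o["clock"],o["tool_pos"],o["orientation"])
S=[ctrl.snapshot(n) for n in ("scene","side")]
for s in S:
    D=ctrl.cut_out(s,"jar_b_center")
    for d in D: print(d["conf"],mbb(d["pixels"]))
    print("model",bb(proj(s,cyl(.624,-.04,.08,z0=.01))))
E
```

```text
21.7167 [ 0.4463384  -0.26231583  0.1759037 ] [ 1.79751017e+02  1.01102839e-01 -8.97840967e+01]
0.85 [250.5 223.5 274.5 267.5]
0.75 [336.5 183.5 361.5 241.5]
model [251.00090725 224.27560501 274.11703665 267.85262419]
model [313.02977076 206.12104879 334.06240824 245.87727403]
```

View pics/w4.png

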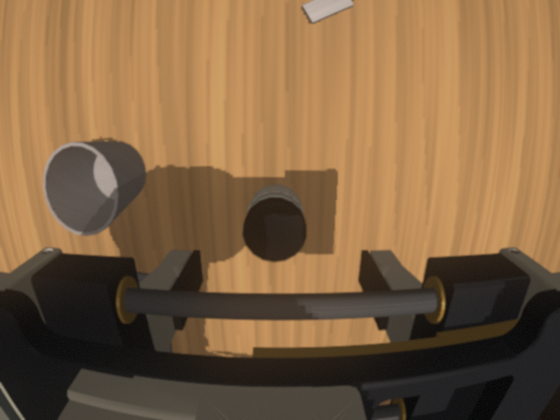

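B matches its model on M2. Jar A is centred at (275,228), and the beaker at (95,188) is clear of the fingers.

Call:
send_rows:
  deltas:
    - [[0,0,0.02],0]
    - [[0,0,0.05],0]
    - [[0,0,0.08],0]
    - [[0,0,0.11],0]
    - [[0,0,0.12],0]

```text
clock: 22.33
tool_pos: [0.4498, -0.2602, 0.0813]
orientation: [179.9, 0.0, -89.5]
force: [0.0, 0.2, 0.6]
opening: 0.0875
gripper_force: 0.0
```

Call:
send_rows:
  deltas:
    - [[0,0,0],0]
    - [[0,0,0],0]
    - [[0,0,0],0]
    - [[0,0,0],0]
    - [[0,0,0],0]
  gripper: 0.3

```text
clock: 22.75
tool_pos: [0.4509, -0.2613, 0.0846]
orientation: [-179.9, -0.0, -89.6]
force: [-0.2, 0.3, -0.1]
opening: 0.0599
gripper_force: 0.0
```

Call:
send_rows:
  deltas:
    - [[0,0,0],0]
    - [[0,0,0],0]
    - [[0,0,0],0]
    - [[0,0,0],0]
    - [[0,0,0],0]
  gripper: 0.3

```text
clock: 23.17
tool_pos: [0.4505, -0.2613, 0.084]
orientation: [-179.9, -0.0, -89.6]
force: [0.2, 2.0, 6.9]
opening: 0.0455
gripper_force: 30.0
```

Call:
send_rows:
  deltas:
    - [[0,0,-0.01],0]
    - [[0,0,-0.04],0]
    - [[0,0,-0.09],0]
    - [[0,0,-0.13],0]
    - [[0,0,-0.16],0]

```text
clock: 23.58
tool_pos: [0.4504, -0.2614, 0.2145]
orientation: [-179.9, -0.0, -89.6]
force: [0.7, -0.9, -1.5]
opening: 0.0454
gripper_force: 30.0
```

Call:
send_rows:
  deltas:
    - [[0,0,-0.01],0]
    - [[0,0,-0.02],0]
    - [[0,0,-0.02],0]
    - [[0,0,-0.02],0]
    - [[0,0,-0.02],0]

```text
clock: 24.0
tool_pos: [0.4493, -0.261, 0.2259]
orientation: [179.9, 0.0, -89.6]
force: [-0.6, -0.1, -0.7]
opening: 0.0458
gripper_force: 30.0
```

Call:
send_rows:
  deltas:
    - [[-0.008,-0.011,0],0]
    - [[-0.03,-0.041,0],0]
    - [[-0.055,-0.075,0],0]
    - [[-0.08,-0.109,0],0]
    - [[-0.1,-0.137,0],0]

```text
clock: 24.42
tool_pos: [0.5608, -0.1787, 0.2261]
orientation: [179.9, 0.0, -89.6]
force: [0.7, -0.2, -1.3]
opening: 0.0453
gripper_force: 30.0
```

Call:
send_rows:
  deltas:
    - [[-0.02,-0.028,0],0]
    - [[-0.036,-0.05,0],0]
    - [[-0.046,-0.063,0],0]
    - [[-0.0508,-0.0696,0],0]
    - [[-0.0508,-0.0696,0.01],0]

```text
clock: 24.83
tool_pos: [0.6159, -0.1386, 0.2194]
orientation: [-179.9, -0.0, -89.5]
force: [-0.6, -0.3, -0.2]
opening: 0.0455
gripper_force: 30.0
```

Call:
send_rows:
  deltas:
    - [[0,0,0.03],0]
    - [[0,0,0.06],0]
    - [[0,0,0.09],0]
    - [[0,0,0.115],0]
    - [[0,0,0.125],0]

```text
clock: 25.25
tool_pos: [0.6115, -0.1401, 0.1157]
orientation: [179.7, 0.0, -89.7]
force: [-0.9, 1.1, -1.7]
opening: 0.0454
gripper_force: 30.0
```

Call:
send_rows:
  deltas:
    - [[0,0,0.01],0]
    - [[0,0,0.018],0]
    - [[0,0,0.025],0]
    - [[0,0,0.03],0]
    - [[0,0,0.032],0]

```text
clock: 25.67
tool_pos: [0.6146, -0.1394, 0.094]
orientation: [-180.0, -0.0, -89.6]
force: [-6.2, 2.0, 14.6]
opening: 0.0458
gripper_force: 30.0
```

Call:
send_rows:
  deltas:
    - [[0,0,0],0]
    - [[0,0,0],0]
    - [[0,0,0],0]
    - [[0,0,0],0]
    - [[0,0,0],0]

```text
clock: 26.08
tool_pos: [0.6147, -0.1393, 0.094]
orientation: [-180.0, 0.0, -89.6]
force: [-1.1, 0.3, -0.0]
opening: 0.0453
gripper_force: 30.0
```

Release, rise, and back off towards the base to clear the view.

Call:
send_rows:
  deltas:
    - [[0,0,0],0]
    - [[0,0,0],0]
    - [[0,0,0],0]
    - [[0,0,0],0]
    - [[0,0,0],0]
  gripper: 1

```text
clock: 26.5
tool_pos: [0.6146, -0.1393, 0.0938]
orientation: [-180.0, -0.0, -89.6]
force: [0.3, 0.7, 0.4]
opening: 0.0731
gripper_force: 0.0
```

Call:
send_rows:
  deltas:
    - [[0,0,0],0]
    - [[0,0,0],0]
    - [[0,0,0],0]
    - [[0,0,0],0]
    - [[0,0,0],0]
  gripper: 1

```text
clock: 26.92
tool_pos: [0.6145, -0.1394, 0.0938]
orientation: [180.0, -0.0, -89.6]
force: [0.6, 0.3, -0.2]
opening: 0.0879
gripper_force: 0.0
```

Call:
send_rows:
  deltas:
    - [[0,0,-0.02],0]
    - [[0,0,-0.06],0]
    - [[0,0,-0.1],0]
    - [[0,0,-0.15],0]
    - [[0,0,-0.19],0]

```text
clock: 27.33
tool_pos: [0.6147, -0.1395, 0.2485]
orientation: [-179.9, -0.0, -89.6]
force: [1.1, -0.7, 0.8]
opening: 0.0874
gripper_force: 0.0
```

Call:
send_rows:
  deltas:
    - [[0,0.02,0],0]
    - [[0,0.06,0],0]
    - [[0,0.1,0],0]
    - [[0,0.14,0],0]
    - [[0,0.17,0],0]

```text
clock: 27.75
tool_pos: [0.476, -0.1404, 0.2456]
orientation: [180.0, 0.0, -89.6]
force: [-0.1, -0.6, 0.2]
opening: 0.0881
gripper_force: 0.0
```

Call:
send_rows:
  deltas:
    - [[0,0,0],0]
    - [[0,0,0],0]
    - [[0,0,0],0]
    - [[0,0,0],0]
    - [[0,0,0],0]

```text
clock: 28.17
tool_pos: [0.4793, -0.1403, 0.2455]
orientation: [180.0, -0.0, -89.6]
force: [-0.6, -0.2, -0.2]
opening: 0.0876
gripper_force: 0.0
```

```bash
python3 - <<'E'
from plant import ctrl
from h import *
T=dict(d=(.643,.159),c=(.633,.0597),b=(.624,-.04),a=(.6146,-.1394))
ims=[]
for n in ("scene","side"):
    s=ctrl.snapshot(n); im=s["color"][:,:,::-1].copy()
    for j,(x,y) in T.items():
        e=proj(s,[x,y,.01+H[j]/2])[0]
        B=[mbb(d["pixels"]) for d in ctrl.cut_out(s,f"jar_{j}_center") if np.hypot(*(np.array(d["xy"])*[560,420]-e))<15]
        print(n,j,B[:1],bb(proj(s,cyl(x,y,H[j],z0=.01))).round(1))
    ims.append(cv2.resize(im[130:330,110:440] if n=="scene" else im[130:330,180:440],(800,485) if n=="scene" else (780,600)))
for i,m in enumerate(ims): cv2.imwrite(f"pics/f{i}.png",m)
E
```

```text
scene d [array([335.5, 184.5, 361.5, 242.5])] [335.5 184.5 361.  242.6]
scene c [array([294.5, 203.5, 318.5, 254.5])] [295.1 203.9 317.9 254.7]
scene b [array([251.5, 224.5, 273.5, 266.5])] [251.  224.3 274.1 267.9]
scene a [array([205.5, 244.5, 230.5, 280.5])] [204.8 245.2 229.7 281.6]
side d [array([270.5, 154.5, 285.5, 177.5])] [270.1 153.4 289.  204.5]
side c [array([291.5, 199.5, 310.5, 224.5])] [290.7 178.6 310.1 224.1]
side b [] [313.  206.1 334.1 245.9]
side a [array([336.5, 237.5, 359.5, 270.5])] [337.5 236.3 360.2 270.2]
```

View pics/f0.png

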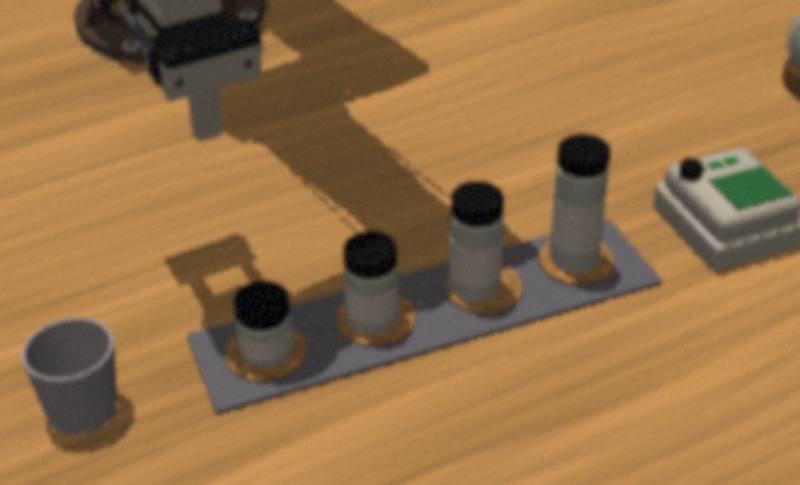

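View pics/f1.png

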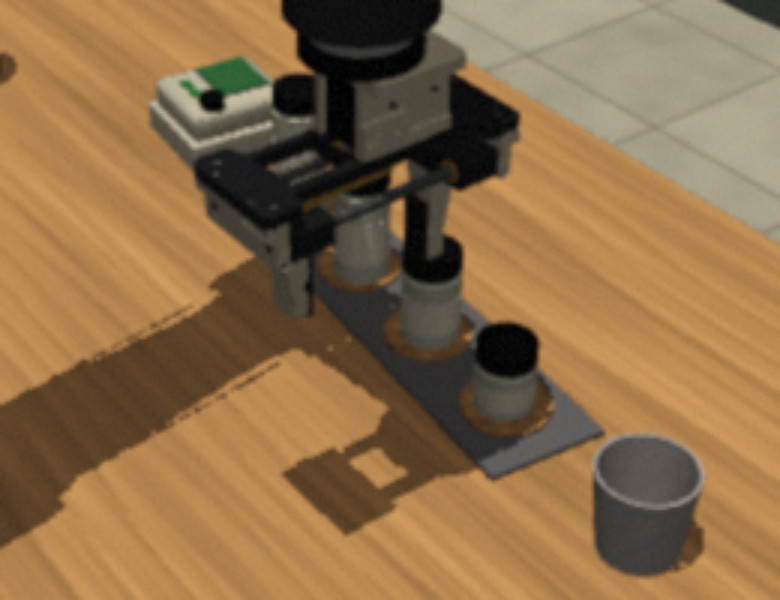

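The scene view shows all four jars upright on their mats, from tall by the control unit (580,200) down to short (263,325). The beaker is untouched, and the side view agrees as far as the gripper lets it see.

```bash
python3 -c "
from plant import ctrl
print(ctrl.close_job())"
```

```text
the job is handed in; nothing more can be done
None
```

The job is handed in: all four jars stand upright on their mats in order of height, tallest (D) nearest the control unit, then C, B and A, and the beaker was not moved.

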